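# Clear a jammed strip slitter, shut its guard and reset it

## Task

The strip slitter has tripped on a jam: take the doubled decking offcut off its feed plate and lay it flat in the blue offcut tray, then swing the clear guard fully shut. Once the guard is shut, twist the black reset switch clockwise to its stop, keep it there for a moment, and let it spring back. Do not press the red emergency stop, and leave everything else on the bench where it is.

Things in the scene. Friction and masses are not known exactly. Their poses are not given: they have to be found in the camera images.
- machine: green bench strip slitter, fixed, 300 mm along x, 250 along y; origin at its underside centre, +x = feed direction, away from the operator. Steel feed plate on top, 90 mm above the bench, with guides 14 mm high (x -150 to -25 mm, inner faces y +-83). Black roller along y at x = 60 mm, its top 135 mm above the bench, between cheeks (y +-95, x -10 to 135, 143 mm up). Rear chute to x = 182
- guard (a joint): angle (rad) of the clear guard: 0 = shut, grows as it opens up and back; starts 1.45 to 1.7, stop at 1.8. Friction hinge: stays where left, 3 to 4 N at its edge closes it. Top panel 142 mm long from the hinge, 196 wide, 4 thick, bent 90 degrees into a front panel 50 mm high that hangs to 7 mm above the feed plate when shut (a piece left there blocks it), points to the operator when open
- guard_hinge (a point): middle of the guard's hinge line, 125 mm to +x of the machine's origin, 145 mm above the bench; the line runs along the machine's y. The point turns with the guard: its -x points along the top panel to the edge, +z out of the outer face (which lies 4 mm out). Shut, that face is level, 149 mm above the bench; open, it faces the back
- guard_edge (a point): middle of the guard's bent edge, on its outer face, 142 mm from the hinge line; shut, at machine x -17 mm, 149 mm up; open, the guard's top. A black grip tab 90 mm long (along y) and 12 mm thick stands 24 mm out of the front panel, 20 mm from this edge: towards the operator when shut, upwards when open
- strip_center (a point): centre of the doubled decking offcut to clear: a rigid piece 160 mm along its x, 42 mm along y, 12 mm thick, brown on top, beige below with white edge lines, about 90 g; it lies loose and flat on the feed plate in front of the roller, roughly along the feed direction
- tray: blue offcut tray, fixed, open on top, left or right of the machine: 280 mm along x, 160 mm along y, 45 mm high, walls 4 mm; origin at the centre of its underside. Earlier offcuts cover its floor, flat, so that a piece laid in rests 9 mm above the bench
- station: grey control station, fixed, on the other side of the machine from the tray: 190 mm along x, 100 along y, 75 high; origin at the centre of its underside. On its top: the black reset switch at x = -50 mm, the red emergency stop (40 mm mushroom, top 105 mm above the bench) at x = +55 mm, a flat blue lamp between them
- reset_knob (a joint): angle (rad) of the spring-return reset switch about a vertical axis: 0 at rest, grows clockwise seen from above, hard stop at 1.05. A spring drives it back to 0 from anywhere; it takes 0.16 N m at the stop
- reset_grip (a point): on the switch's axis, 99 mm above the bench, at the height to grip. The switch is an upright black bar 46 mm long, 11 mm wide, standing 81 to 109 mm above the bench; at rest its length lies along the station's x; it turns on a 31 mm bezel 6 mm high
- estop (a joint): travel (m) of the red emergency stop: 0 = out, 0.006 = fully pressed; it must not be pressed
- ballast: bystander: steel ballast bar with a strap handle, 360 x 75 mm, 43 mm high, on the right side of the bench
- bar0: bystander: black steel bar 160 x 34 x 34 mm, lying in front on the left
- bar1: bystander: black steel bar 160 x 34 x 34 mm, lying behind the machine on the left
- heatgun: bystander: green and black hot-air gun, 420 mm long, 92 mm high, on the left side of the bench
- shears: bystander: red-handled shears, 210 mm long, 18 mm high, in front on the right
- knife: bystander: yellow knife, 155 mm long, 22 mm high, behind the machine on the right

How it is judged:
By the outcome, as a careful person would: the job done as asked, in the order asked, and still so for the second after the job is handed in, with the robot touching nothing.
It also fails if it takes over 72 s, if anything falls off the work surface, if the arm or the gripper's body presses on something with over 40 N, if the wrist force passes 120 N, or if a joint passes its speed limit or range.

## Robot

A 6-joint arm with a two-finger parallel gripper is mounted at the origin on the work surface. World frame = base frame: x ahead of the robot, y to its left, z up, the work surface at z = 0. Lengths are in mm, angles in degrees, forces in N, time in s.
With the tool pointing down it reaches from about 300 to 850 mm from the base axis. Payload 4.2 kg.
Tool frame: the origin (TCP) lies at the very end of the fingers, on their centre line; the grasp point (between the pads) lies 19 mm behind it (env.grip_depth is the distance from the TCP to the grasp point, in mm); z points along the fingers, y is the line along which they close (so a half turn about z gives the same grasp; the last joint's range is limited). The gripper opens to 91 mm and grips with 3 to 60 N. Pads are 32 mm wide; open, the fingers measure 118 mm over their backs; the gripper's body (76 mm by 178 mm) begins 60 mm behind the grasp point.
Start: joints at [-73.281, 18.312, 89.639, -0, 72.044, -1.146], TCP at [176.397, -547.291, 213.976] pointing down, gripper open.
Joint ranges: [-177.97, 177.97], [-48.28, 115.42], [12.27, 149.76], [-77.06, 257.06], [2.81, 150.46], [-146.56, 146.56]. Speed limits (degrees/s): [147.25, 147.25, 180, 180, 180, 180].

## Interface

Orientations are given as [roll, pitch, yaw] about the fixed x, y, z axes, in that order (R = Rz(yaw) Ry(pitch) Rx(roll)).
In Python, from workcell import env, cams gives the robot as it stands.
- The arm moves only by the tool apply_moves, never from a script. Its argument "deltas" is a list of rows, each a list of 5 numbers: the shift along the tool's x, y, z in m, then the turn about the tool's z in rad, then the opening, from -1 (shut) to 1 (fully open), so that 0 is half open. In form: [[tx, ty, tz, roll, gripper], ...]. A call has 1 to 5 rows; each row is the pose to reach, as a shift and turn from the pose commanded when the call began, along the tool's axes at that moment; what a row does not reach only later rows make up. A row lasts 1/10 s, in which the tool goes at most 50 mm and 8.59 degrees, less where a joint would pass 70% of its speed; a pose out of reach is approached as far as the arm can. A call with a gripper value outside its range is refused whole. The fingers move at their own pace and stop on an object; "grip_force" is the grip in N (left out, the last holds). Time passes only in rows, so rows that repeat a pose let the fingers close. It gives the time, the measured TCP pose, the force, the opening and the grip force at its end, in the units of the state.
- env.state(): the state, without advancing time (a new reading comes with each control period).
- cams.grab_frame(name): name is "scene" or "top" or "wrist"; returns the picture (480x640x3 uint8, blue, green, red); there is no depth.
- cams.get_calibration(name): a dict with "mtx" (3x3 intrinsics, pixels), "eye" and "attitude" of the camera in the world; the wrist camera has in their place "tool_from_camera" (4x4, takes a point from camera to tool coordinates, whose origin is the TCP and whose axes are the flange's). Camera axes: x right, y down, z forward; pixel columns grow to the right and rows downward; lengths in mm; the calibration is good to about 2 mm. The wrist camera is an equidistant fisheye: a pixel r from the principal point sees the ray r / f radians off the axis. A picture is of the moment at which its call begins: read the wrist's pose just before it. get_calibration takes no time and is no camera call.
- env.job_done(): hands the job in; it is judged then, once.
The state is a dict: "time_s": time; "qpos": joint angles; "qvel": joint speeds; "effort": joint torques, N m; "ee_pos": TCP position; "ee_rot": TCP orientation; "force": force on the tool from outside, world axes, zero at the start; "torque": the same for the moment, N m; "gripper_width": finger opening in mm; "gripper_force": force on a finger pad.
Only numpy, scipy, OpenCV 4.12 (cv2) and the standard library are available. Lean on these libraries where they do the work, as an engineer would, in place of code of your own. Each camera call takes 0.05 s, during which the arm holds its last target. There are 200 camera calls.

## Working session

There is one attempt and no reset: what is moved stays moved. The work goes in short steps, Python scripts to look and compute and a tool call to move; the robot and the scene stay as the last step left them, time stands still between calls to the robot, and variables do not carry over. Pictures are saved under pics/ and viewed, at most 11 in all, crops included, and the job is handed in when it is done.

Besides the shell and the picture viewer there is one more tool, called after "Call:" as a command line: name --pt "numbers of a row" for each row, then --argument value for the rest. apply_moves: Moves the arm, as the interface text tells. Its arguments: {"type":"object","properties":{"deltas":{"type":"array"},"grip_force":{"type":"number"}},"required":["deltas"]}

```bash
mkdir -p pics; ls; python3 - <<'E'
from workcell import env,cams
import cv2
for n in("scene","top"):
    cv2.imwrite(f"pics/{n}0.png",cams.grab_frame(n)); c=cams.get_calibration(n); print(n,c)
print(cams.get_calibration("wrist")); s=env.state(); print(s)
E
```

```text
pics
scene {'mtx': array([[435.87066953,   0.        , 315.37385761],
       [  0.        , 435.87066953, 249.95516224],
       [  0.        ,   0.        ,   1.        ]]), 'eye': array([1200.74652801,  219.27984296, 1000.43778811]), 'attitude': array([-140.81849586,    0.30345823,  107.96568833])}
top {'mtx': array([[526.57506861,   0.        , 319.94638271],
       [  0.        , 526.57506861, 231.8585589 ],
       [  0.        ,   0.        ,   1.        ]]), 'eye': array([ 355.73236859,   19.85346752, 1707.81931834]), 'attitude': array([-174.57095913,   -1.04934554,  -91.08247332])}
{'mtx': array([[371.64829954,   0.        , 322.26537169],
       [  0.        , 371.64829954, 242.32614378],
       [  0.        ,   0.        ,   1.        ]]), 'tool_from_camera': array([[ 3.13810229e-04, -9.63691491e-01, -2.67018000e-01,
         7.62619355e+01],
       [ 9.99999944e-01,  2.72024291e-04,  1.93480280e-04,
         3.29438008e-01],
       [-1.13819917e-04, -2.67018045e-01,  9.63691522e-01,
        -1.70644848e+02],
       [ 0.00000000e+00,  0.00000000e+00,  0.00000000e+00,
         1.00000000e+00]])}
{'time_s': 0.1, 'qpos': array([-7.32800644e+01,  1.83480151e+01,  8.96985589e+01,  1.10161568e-03,
        7.20422663e+01, -1.14524802e+00]), 'qvel': array([ 0.06022216,  0.03334013, -0.19305554, -0.07387843,  0.02422794,
       -0.00740916]), 'effort': array([ 4.11607598e-04, -4.13332272e+01, -2.32509845e+01,  7.29392795e-02,
        4.22013632e-02, -5.15820159e-05]), 'ee_pos': array([ 176.28538728, -546.853465  ,  213.20977547]), 'ee_rot': array([-1.79911198e+02, -2.82286465e-03,  1.78648409e+01]), 'force': array([0.55841545, 0.03890025, 0.05160702]), 'torque': array([ 0.01327562,  0.04038782, -0.03978871]), 'gripper_force': 0.0, 'gripper_width': 91.0178097960884}
```

View pics/top0.png

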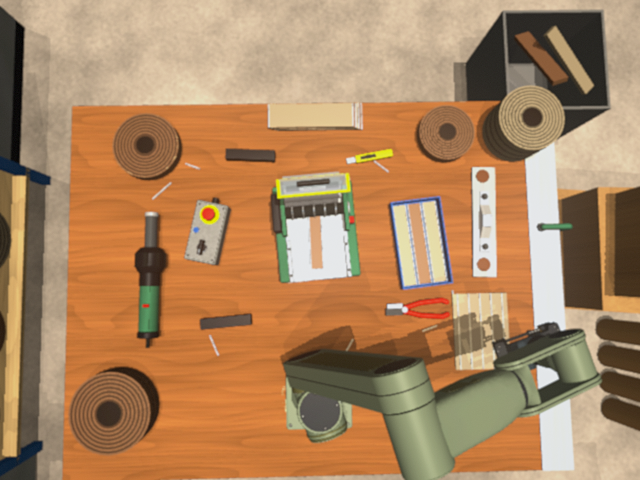

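View pics/scene0.png

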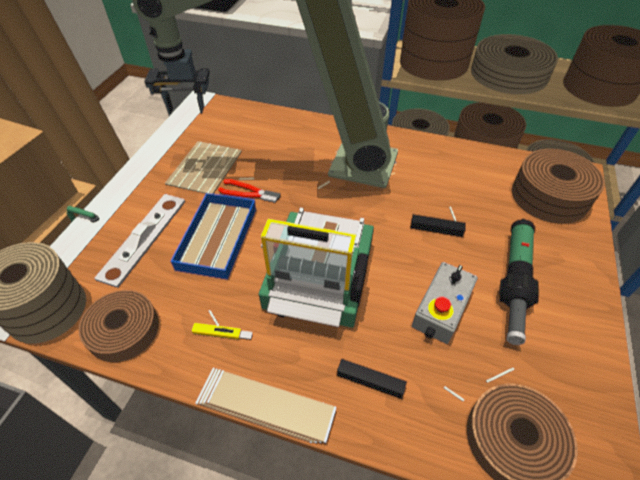

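The top view shows the machine at about (317,235), the strip at about (317,243), the tray on the right at about (421,243), the station on the left at about (207,232), and the guard open. I'll enlarge this area.

```bash
cat > h.py <<'E'
import numpy as np,cv2
from scipy.spatial.transform import Rotation as R
from workcell import env,cams
def rot(a): return R.from_euler('xyz',a,degrees=True).as_matrix()
def px(name,u,v,z):
    c=cams.get_calibration(name);K=c['mtx']
    d=rot(c['attitude'])@np.linalg.solve(K,[u,v,1.]);e=np.array(c['eye'])
    return e+d*(z-e[2])/d[2]
def proj(name,p):
    c=cams.get_calibration(name)
    q=rot(c['attitude']).T@(np.array(p,float)-c['eye']);q=c['mtx']@q;return q[:2]/q[2]
def wproj(p,s):
    c=cams.get_calibration('wrist');T=c['tool_from_camera'];K=c['mtx']
    t=rot(s['ee_rot']).T@(np.array(p,float)-s['ee_pos']); q=T[:3,:3].T@(t-T[:3,3])
    r=np.hypot(q[0],q[1]);th=np.arctan2(r,q[2]);return K[:2,2]+K[0,0]*th*q[:2]/r
def wpx(u,v,z,s):
    c=cams.get_calibration('wrist');T=c['tool_from_camera'];K=c['mtx']
    w=np.array([u,v])-K[:2,2];r=np.hypot(*w);th=r/K[0,0]
    d=np.r_[np.sin(th)*w/r,np.cos(th)];Rw=rot(s['ee_rot'])
    d=Rw@T[:3,:3]@d;e=Rw@T[:3,3]+s['ee_pos'];return e+d*(z-e[2])/d[2]
E
python3 - <<'E'
import cv2
a=cv2.imread('pics/top0.png')[165:295,180:460]
cv2.imwrite('pics/topc.png',cv2.resize(a,None,fx=2.85,fy=2.85,interpolation=cv2.INTER_CUBIC))
E
```

```text
(no output)
```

View pics/topc.png

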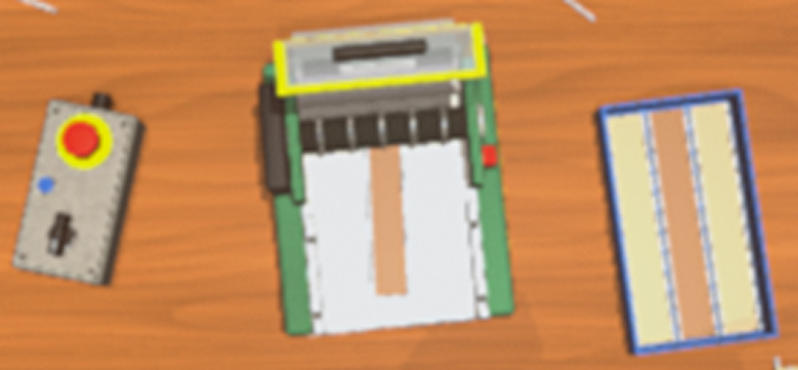

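Crop pixels: the strip's corners are (376,294), (407,294), (370,148) and (399,148). The tray rim is (600,106), (740,91), (776,334), (634,353). The station top is (50,99), (144,122), (107,284), (14,265), the knob is at (62,234), and the machine's front corners are (288,333) and (512,313).

```bash
python3 - <<'E'
from h import *
np.set_printoptions(precision=1,suppress=True)
def c(u,v,z): return px('top',u/2.85+180,v/2.85+165,z)
def poly(P,z): return np.array([c(*p,z)[:2] for p in P])
for n,P,z in(('strip',[(376,294),(407,294),(370,148),(399,148)],102),('tray',[(600,106),(740,91),(776,334),(634,353)],45),('station',[(50,99),(144,122),(107,284),(14,265)],75),('knob,estop',[(62,234),(82,140)],105),('mach',[(288,333),(512,313)],90),('ylw',[(274,42),(483,25),(282,94),(486,75)],280)):
    q=poly(P,z);print(n,q.tolist(),q.mean(0))
    if n in('strip','tray'):
        pass
E
```

```text
strip [[397.27181138223585, 14.053210113199857], [396.6620634841004, -19.049544674356287], [554.3686283557179, 17.776726786719603], [553.8489922935624, -13.473087198711692]] [475.5  -0.2]
tray [[604.5850688022772, -241.07351985542763], [619.0772699331011, -399.5070111850638], [346.3505118618336, -428.55101012396074], [328.4439798390535, -270.0267408897211]] [ 474.6 -334.8]
station [[617.554505769984, 367.02984868525715], [590.476347656926, 264.5133523288943], [414.1385126245984, 304.96237716810145], [436.5238403015519, 405.30197026178706]] [514.7 335.5]
knob,estop [[467.1573052057512, 347.47997738025816], [567.7699119535121, 326.35005972828276]] [517.5 336.9]
mach [[357.6054000795128, 109.0411572742596], [374.4838106715259, -131.95646255788742]] [366.  -11.5]
ylw [[636.7353820755393, 108.71178074225115], [650.315228856165, -93.27352101655133], [585.9810721985403, 101.59904099690444], [601.3569745430198, -94.984365437688]] [618.6   5.5]
```

Call:
apply_moves --pt "0.034 -0.035 0 0.06 1" --pt "0.068 -0.07 0 0.12 1" --pt "0.102 -0.105 0 0.18 1" --pt "0.136 -0.14 0 0.24 1" --pt "0.17 -0.175 0 0.282 1" --grip_force 20

```text
time_s: 0.6
ee_pos: [284.8, -326.6, 213.7]
ee_rot: [-180.0, 0.0, 1.5]
force: [0.5, -0.0, 0.6]
gripper_width: 91.3
gripper_force: 0.0
```

Call:
apply_moves --pt "0.022 -0.04 0 0 1" --pt "0.044 -0.08 0 0 1" --pt "0.066 -0.12 0 0 1" --pt "0.088 -0.16 0 0 1" --pt "0.11 -0.2 0 0 1"

```text
time_s: 1.1
ee_pos: [388.8, -123.5, 213.9]
ee_rot: [180.0, 0.0, 1.7]
force: [1.5, -1.4, 0.4]
gripper_width: 91.1
gripper_force: 0.0
```

Call:
apply_moves --pt "0.022 -0.04 0 0 1" --pt "0.044 -0.08 0 0 1" --pt "0.064 -0.12 0 0 1" --pt "0.064 -0.12 0 0 1" --pt "0.064 -0.12 0 0 1"

```text
time_s: 1.6
ee_pos: [448.6, -3.0, 213.4]
ee_rot: [180.0, 0.1, 1.9]
force: [0.8, 0.6, -0.3]
gripper_width: 91.0
gripper_force: 0.0
```

```bash
python3 - <<'E'
from h import *
s=env.state();print(s['ee_pos'],s['ee_rot'],s['force'])
a=cams.grab_frame('wrist')
for p in[(397,-2.5,102),(554,2.2,102)]: print(wproj(p,s))
cv2.imwrite('pics/w1.png',a)
E
```

```text
[448.55219071  -3.00719938 213.42055321] [1.79964404e+02 9.16485362e-02 1.85727160e+00] [ 0.80806841  0.59049492 -0.30801698]
[319.39047538 299.77725711]
[319.65276324 103.23562263]
```

View pics/w1.png

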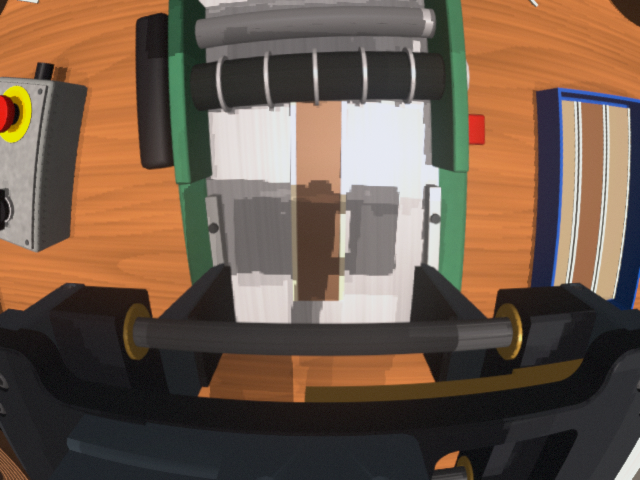

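The strip lies as estimated: centreline at column 318, near end at row 300. I'll descend and grasp.

Call:
apply_moves --pt "0.006 -0.002 0.04 0 1" --pt "0.011 -0.002 0.075 0 1" --pt "0.011 -0.002 0.1 0 1" --pt "0.011 -0.002 0.114 0 1" --pt "0.011 -0.002 0.119 0 1" --grip_force 30

```text
time_s: 2.15
ee_pos: [458.0, -2.9, 93.5]
ee_rot: [180.0, 0.2, 1.6]
force: [-0.3, -0.5, 0.1]
gripper_width: 91.5
gripper_force: 0.0
```

Call:
apply_moves --pt "0 0 0 0 1" --pt "0 0 0 0 -1" --pt "0 0 0 0 -1" --pt "0 0 0 0 -1" --pt "0 0 0 0 -1"

```text
time_s: 2.65
ee_pos: [460.1, -1.2, 95.4]
ee_rot: [180.0, -0.1, 1.7]
force: [-0.3, -0.0, -0.1]
gripper_width: 61.9
gripper_force: 0.0
```

Call:
apply_moves --pt "0 0 0.001 0 -1" --pt "0 0 0.001 0 -1" --pt "0 0 0.001 0 -1" --pt "0 0 0.001 0 -1" --pt "0 0 0.001 0 -1"

```text
time_s: 3.15
ee_pos: [459.8, -1.2, 93.9]
ee_rot: [180.0, 0.0, 1.7]
force: [-0.1, -0.0, -0.0]
gripper_width: 41.7
gripper_force: 30.0
```

Call:
apply_moves --pt "0 0 -0.015 0 -1" --pt "-0.005 0 -0.045 0 -1" --pt "-0.01 0 -0.075 0 -1" --pt "-0.015 0.01 -0.1 0 -1" --pt "-0.015 0.04 -0.1 0 -1"

```text
time_s: 3.65
ee_pos: [447.7, -41.0, 197.3]
ee_rot: [180.0, -0.4, 1.9]
force: [0.7, 0.8, -1.1]
gripper_width: 41.8
gripper_force: 30.0
```

Call:
apply_moves --pt "0 0.045 0 -0.02 -1" --pt "0 0.09 0 -0.04 -1" --pt "0.002 0.135 0 -0.06 -1" --pt "0.003 0.18 0 -0.075 -1" --pt "0.004 0.22 0 -0.075 -1"

```text
time_s: 4.15
ee_pos: [456.3, -263.6, 193.8]
ee_rot: [180.0, 0.0, 6.0]
force: [0.6, 0.7, -0.6]
gripper_width: 41.5
gripper_force: 30.0
```

```bash
python3 - <<'E'
from h import *
s=env.state();print(s['ee_pos'],s['ee_rot'],s['force'],s['gripper_width'])
a=cams.grab_frame('wrist')
cv2.imwrite('pics/w2.png',a)
E
```

```text
[ 456.26988822 -263.60283257  193.79954182] [1.79984900e+02 4.69708003e-03 5.97757317e+00] [ 0.64102767  0.69527237 -0.600877  ] 41.53448645592166
```

View pics/w2.png

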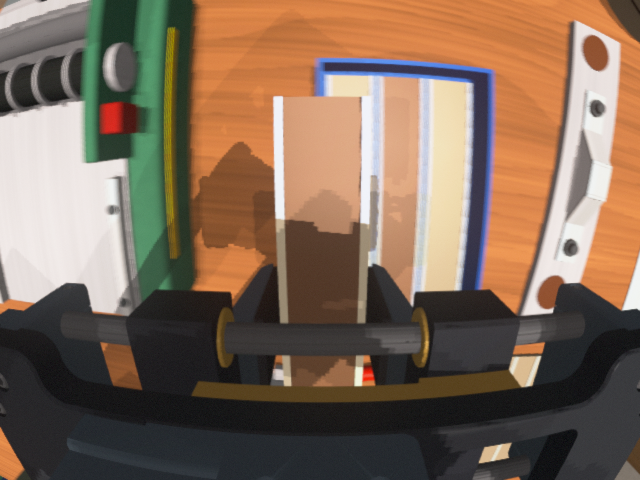

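The strip is held straight, and the tray rim is visible from (320,62) to (490,75). I'll move over the tray and lower.

Call:
apply_moves --pt "-0.003 0.037 0 0 -1" --pt "-0.005 0.073 0.02 0 -1" --pt "-0.005 0.073 0.06 0 -1" --pt "-0.005 0.073 0.1 0 -1" --pt "-0.005 0.073 0.12 0 -1"

```text
time_s: 4.7
ee_pos: [457.2, -333.3, 70.3]
ee_rot: [-179.8, 0.3, 6.0]
force: [-0.4, -0.3, -0.1]
gripper_width: 41.9
gripper_force: 30.0
```

Call:
apply_moves --pt "0 0 0.02 0 -1" --pt "0 0 0.04 0 -1" --pt "0 0 0.052 0 -1" --pt "0 0 0.058 0 -1" --pt "0 0 0.058 0 -1"

```text
time_s: 5.2
ee_pos: [459.1, -334.3, 15.5]
ee_rot: [-180.0, 0.0, 6.0]
force: [0.2, -0.2, -1.2]
gripper_width: 41.5
gripper_force: 30.0
```

Call:
apply_moves --pt "0 0 0.001 0 -1" --pt "0 0 0.002 0 -1" --pt "0 0 0.003 0 -1" --pt "0 0 0.003 0 -1" --pt "0 0 0.003 0 -1"

```text
time_s: 5.7
ee_pos: [459.3, -334.7, 13.2]
ee_rot: [180.0, -0.0, 6.0]
force: [0.1, -0.1, -0.5]
gripper_width: 41.5
gripper_force: 30.0
```

Call:
apply_moves --pt "0 0 0.001 0 -1" --pt "0 0 0.0015 0 -1" --pt "0 0 0.0015 0 -1" --pt "0 0 0.0015 0 -1" --pt "0 0 0.0015 0 -1"

```text
time_s: 6.2
ee_pos: [459.4, -334.7, 12.9]
ee_rot: [180.0, -0.0, 6.0]
force: [-1.2, 1.2, 8.3]
gripper_width: 41.5
gripper_force: 30.0
```

Contact (8 N). I'll release and lift.

Call:
apply_moves --pt "0 0 0 0 0" --pt "0 0 0 0 0.3" --pt "0 0 0 0 0.3" --pt "0 0 0 0 0.3" --pt "0 0 0 0 0.3"

```text
time_s: 6.7
ee_pos: [459.2, -334.5, 11.3]
ee_rot: [-180.0, 0.0, 6.0]
force: [0.8, -0.5, 0.3]
gripper_width: 58.7
gripper_force: 0.0
```

Call:
apply_moves --pt "0 0 -0.02 0 0.3" --pt "0 0 -0.06 0 0.3" --pt "0 0 -0.11 0 0.3" --pt "0 0 -0.16 0 0.3" --pt "0 0 -0.2 0 0.3"

```text
time_s: 7.2
ee_pos: [459.6, -334.8, 214.5]
ee_rot: [179.9, -0.1, 6.0]
force: [1.1, -0.1, 0.2]
gripper_width: 59.4
gripper_force: 0.0
```

```bash
python3 - <<'E'
from h import *
s=env.state();print(s['ee_pos'],s['ee_rot'],s['force'],s['gripper_width'])
a=cams.grab_frame('wrist');b=cams.grab_frame('scene')[190:340,160:460]
b=cv2.resize(b,(640,320),interpolation=cv2.INTER_CUBIC)
cv2.imwrite('pics/w3.png',np.vstack([a[:280],b]))
E
```

```text
[ 459.57961215 -334.80549167  214.53299409] [ 1.79884446e+02 -1.17514547e-01  6.00381855e+00] [ 1.14436309 -0.05027832  0.15360563] 59.40896202525728
```

View pics/w3.png

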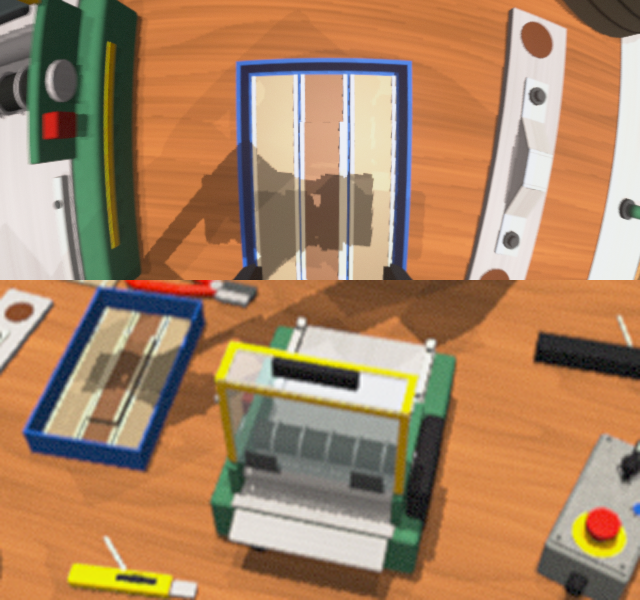

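The strip lies flat along the middle of the tray floor. The next step is to take the closed gripper round behind the open guard and push it forward and down.

Call:
apply_moves --pt "0.042 -0.018 -0.01 0 0" --pt "0.084 -0.036 -0.02 0.035 -0.5" --pt "0.126 -0.054 -0.03 0.035 -1" --pt "0.168 -0.072 -0.04 0.035 -1" --pt "0.21 -0.09 -0.048 0.035 -1"

```text
time_s: 7.8
ee_pos: [659.9, -221.9, 258.7]
ee_rot: [-180.0, 0.1, 4.0]
force: [1.5, -0.4, 1.3]
gripper_width: 22.0
gripper_force: 0.0
```

```bash
python3 - <<'E'
from h import *
s=env.state();print(s['ee_pos'],s['ee_rot'],s['force'],s['qpos'])
t=rot(s['ee_rot']).T
for p in[(700,-200,262),(695,11.6,262)]: print(t@(np.array(p)-s['ee_pos']))
a=cams.grab_frame('scene')
cv2.imwrite('pics/s4.png',cv2.resize(a[130:330,200:467],None,fx=3,fy=3,interpolation=cv2.INTER_CUBIC))
# predicted guard edge/tab for several angles
M=np.array([515.7,-1]);e=np.array([.9976,.0698]);n=np.array([-.0698,.9976])
for th in(1.45,1.55,1.65,1.7):
  o=[]
  for y in(98,-98):
    r=142;x=125-r*np.cos(th)+4*np.sin(th);z=145+r*np.sin(th)+4*np.cos(th)
    o.append((proj('scene',[*(M+x*e+y*n),z])-[200,130])*3)
  print(th,np.round(o,0).tolist(),x,z)
print([((proj('scene',[*(M+x*e+y*n),z])-[200,130])*3).round() for x,y,z in((182,95,90),(135,95,143),(135,-95,143))])
E
```

```text
[ 659.88600015 -221.9412615   258.74440669] [-1.79985890e+02  6.84614341e-02  3.99753801e+00] [ 1.46771549 -0.39737784  1.26769299] [-1.95289936e+01  2.86639787e+01  6.68521064e+01 -1.44563223e-02
  8.45523179e+01  6.64748578e+01]
[ 41.54208918 -19.09220114  -3.30053176]
[  51.30564653 -230.52595274   -3.26012966]
1.45 [[450.0, 354.0], [187.0, 304.0]] 111.8594587139843 286.447255804807
1.55 [[446.0, 368.0], [180.0, 318.0]] 126.0462695087183 287.05247382610105
1.65 [[442.0, 384.0], [174.0, 333.0]] 140.22262632437187 286.2383504852296
1.7 [[440.0, 393.0], [171.0, 342.0]] 147.2625774317744 285.3010251070684
[array([415., 577.]), array([430., 492.]), array([199., 445.])]
```

View pics/s4.png

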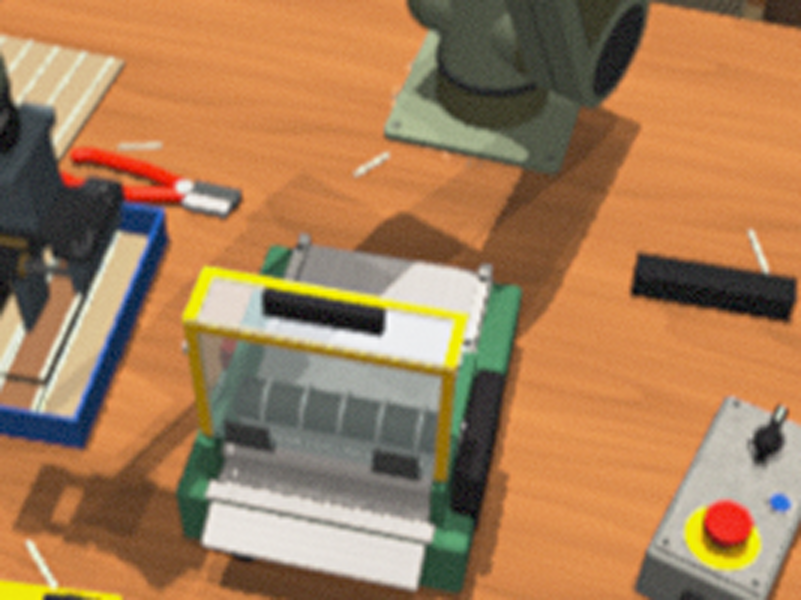

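The guard's outer corners at (185,320) and (450,370) fit an angle of about 1.55 rad, so the machine pose is confirmed. I'll go behind it.

Call:
apply_moves --pt "0.045 0 -0.002 0 -1" --pt "0.051 -0.04 -0.002 0 -1" --pt "0.051 -0.085 -0.002 0 -1" --pt "0.051 -0.13 -0.002 0 -1" --pt "0.051 -0.175 -0.002 0 -1"

```text
time_s: 8.35
ee_pos: [696.7, -43.5, 259.5]
ee_rot: [-180.0, 0.1, 4.0]
force: [0.3, 0.6, -0.1]
gripper_width: 0.5
gripper_force: 0.0
```

Call:
apply_moves --pt "0 -0.045 0 0 -1" --pt "0 -0.055 0 0 -1" --pt "0 -0.055 0 0 -1" --pt "0 -0.055 0 0 -1"

```text
time_s: 8.75
ee_pos: [693.4, 8.8, 260.7]
ee_rot: [179.9, 0.1, 4.0]
force: [0.2, 0.0, 0.3]
gripper_width: 0.3
gripper_force: 0.0
```

```bash
cat > g.py <<'E'
from h import *
def mpos(s):
    d=s['ee_pos'][:2]-[515.7,-1];c,q=np.cos(np.radians(4)),np.sin(np.radians(4))
    return np.array([d@[c,q],d@[-q,c],s['ee_pos'][2]])
def tgt(th,r=115,h=16): return np.array([125-r*np.cos(th)+4*np.sin(th)+h,145+r*np.sin(th)+4*np.cos(th)])
E
python3 - <<'E'
from g import *
s=env.state();print(s['time_s'],mpos(s).round(1),s['ee_rot'].round(1),s['force'].round(1))
for th in np.arange(1.55,-.01,-.155): print(round(th,2),tgt(th).round(0))
E
```

```text
8.75 [178.   -2.6 260.7] [1.799e+02 1.000e-01 4.000e+00] [0.2 0.  0.3]
1.55 [143. 260.]
1.4 [125. 259.]
1.24 [107. 255.]
1.08 [ 91. 249.]
0.93 [ 75. 240.]
0.77 [ 62. 228.]
0.62 [ 50. 215.]
0.46 [ 40. 200.]
0.31 [ 33. 184.]
0.15 [ 28. 167.]
-0.0 [ 26. 149.]
```

Call:
apply_moves --pt "-0.015 0 0 0 -1" --pt "-0.028 0 0 0 -1" --pt "-0.036 0 0 0 -1" --pt "-0.044 0 0.001 0 -1" --pt "-0.052 0 0.001 0 -1"

```text
time_s: 9.25
ee_pos: [642.4, 4.8, 260.6]
ee_rot: [179.9, -0.2, 3.9]
force: [4.2, -1.5, -1.6]
gripper_width: 0.3
gripper_force: 1.7
```

Call:
apply_moves --pt "-0.009 0 0.002 0 -1" --pt "-0.018 0 0.004 0 -1" --pt "-0.026 0 0.007 0 -1" --pt "-0.034 0 0.01 0 -1" --pt "-0.042 0 0.014 0 -1"

```text
time_s: 9.75
ee_pos: [598.9, 3.4, 246.2]
ee_rot: [180.0, 0.0, 4.0]
force: [2.4, -1.9, 0.8]
gripper_width: 0.6
gripper_force: 1.2
```

Call:
apply_moves --pt "-0.009 0 0.006 0 -1" --pt "-0.016 0 0.012 0 -1" --pt "-0.022 0 0.018 0 -1" --pt "-0.028 0 0.025 0 -1" --pt "-0.034 0 0.032 0 -1"

```text
time_s: 10.25
ee_pos: [565.0, 1.3, 213.7]
ee_rot: [-180.0, 0.1, 4.0]
force: [1.1, 0.2, 0.5]
gripper_width: 0.2
gripper_force: 0.9
```

Call:
apply_moves --pt "-0.005 0 0.007 0 -1" --pt "-0.01 0 0.015 0 -1" --pt "-0.013 0 0.022 0 -1" --pt "-0.017 0 0.031 0 -1" --pt "-0.019 0 0.037 0 -1"

```text
time_s: 10.75
ee_pos: [546.4, -0.4, 176.4]
ee_rot: [180.0, 0.0, 4.0]
force: [0.6, -0.4, 0.8]
gripper_width: 0.2
gripper_force: 0.6
```

```bash
python3 - <<'E'
from g import *
s=env.state();print(s['time_s'],mpos(s).round(1),s['ee_rot'].round(1),s['force'].round(1))
E
```

```text
10.75 [ 30.7  -1.5 176.4] [180.   0.   4.] [ 0.6 -0.4  0.8]
```

Call:
apply_moves --pt "-0.002 0 0.008 0 -1" --pt "-0.003 0 0.015 0 -1" --pt "-0.004 0 0.021 0 -1" --pt "-0.005 0 0.025 0 -1" --pt "-0.005 0 0.028 0 -1"

```text
time_s: 11.25
ee_pos: [541.9, -0.7, 149.2]
ee_rot: [180.0, 0.0, 4.0]
force: [-2.4, -0.8, 21.8]
gripper_width: 0.7
gripper_force: 13.2
```

Call:
apply_moves --pt "0 0 0.001 0 -1" --pt "0 0 0.001 0 -1"

```text
time_s: 11.45
ee_pos: [541.9, -0.7, 149.2]
ee_rot: [180.0, -0.0, 4.0]
force: [-1.9, -0.0, 5.1]
gripper_width: 0.4
gripper_force: 2.7
```

Call:
apply_moves --pt "0 0 0.001 0 -1" --pt "0 0 0.001 0 -1" --pt "0 0 0.001 0 -1"

```text
time_s: 11.75
ee_pos: [541.9, -0.7, 149.2]
ee_rot: [180.0, -0.1, 4.0]
force: [-3.8, 0.0, 10.6]
gripper_width: 0.3
gripper_force: 5.3
```

Call:
apply_moves --pt "0 0 -0.02 0 -1" --pt "0 0 -0.05 0 -1" --pt "0 0 -0.09 0 -1" --pt "-0.02 -0.03 -0.09 0 -1" --pt "-0.04 -0.06 -0.09 0 -0.5"

```text
time_s: 12.25
ee_pos: [498.3, 56.7, 238.6]
ee_rot: [-180.0, -0.2, 3.9]
force: [0.6, 1.3, -0.6]
gripper_width: 5.8
gripper_force: 0.0
```

```bash
python3 - <<'E'
from g import *
s=env.state();print(s['time_s'],s['ee_pos'],s['ee_rot'].round(1),s['force'].round(1))
k=np.array([466,346.5,109]);print(wproj(k,s))
for th in (0,.05):
  print(th,[((proj('scene',[*(np.array([515.7,-1])+(125-142*np.cos(th)+4*np.sin(th))*np.array([.9976,.0698])+y*np.array([-.0698,.9976])),145+142*np.sin(th)+4*np.cos(th)])-[230,150])*[2.67,2.67]).round(1) for y in(98,-98)])
a=cams.grab_frame('scene')
cv2.imwrite('pics/s5.png',cv2.resize(a[150:360,230:510],None,fx=2.67,fy=2.67,interpolation=cv2.INTER_CUBIC))
E
```

```text
12.25 [498.32174769  56.67502306 238.58709781] [-180.    -0.2    3.9] [ 0.6  1.3 -0.6]
[ 43.74934886 247.88496891]
0 [array([338.6, 251.5]), array([141.5, 215.1])]
0.05 [array([339., 247.]), array([140.9, 210.6])]
```

View pics/s5.png

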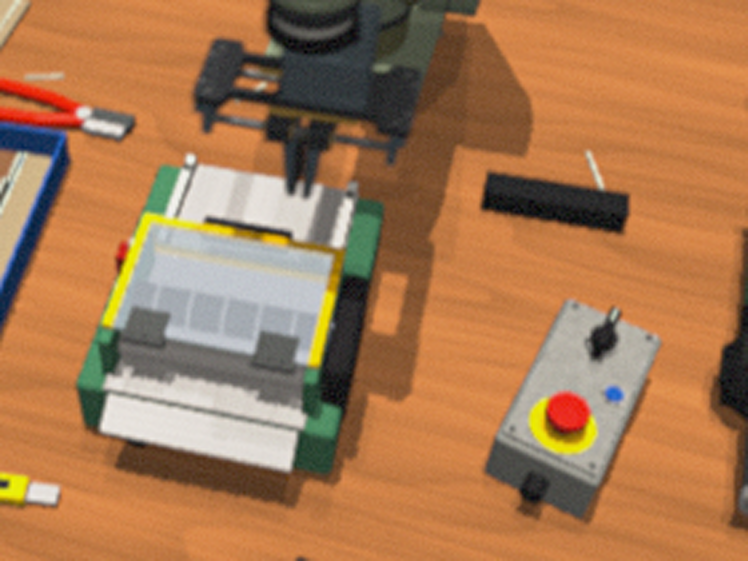

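The guard is shut: its corner pixels (342,252) and (147,215) match angle 0. Next is the reset switch. The last joint's range requires gripping at yaw about 168° so there is room to twist clockwise.

Call:
apply_moves --pt "-0.002 -0.045 0 -0.14 -0.4" --pt "-0.004 -0.09 0 -0.28 -0.4" --pt "-0.006 -0.135 0 -0.42 -0.4" --pt "-0.008 -0.18 0 -0.56 -0.4" --pt "-0.01 -0.22 0 -0.7 -0.4" --grip_force 30

```text
time_s: 12.8
ee_pos: [472.1, 277.2, 237.3]
ee_rot: [180.0, -0.0, 44.5]
force: [0.4, 1.1, 0.4]
gripper_width: 27.4
gripper_force: 0.0
```

Call:
apply_moves --pt "0 0 0 -0.14 -0.4" --pt "0 0 0 -0.28 -0.4" --pt "0 0 0 -0.42 -0.4" --pt "0 0 0 -0.56 -0.4" --pt "0 0 0 -0.7 -0.4"

```text
time_s: 13.3
ee_pos: [472.5, 275.2, 237.1]
ee_rot: [-180.0, 0.0, 84.6]
force: [0.3, -1.0, 0.5]
gripper_width: 27.4
gripper_force: 0.0
```

Call:
apply_moves --pt "0 0 0 -0.14 -0.4" --pt "0 0 0 -0.28 -0.4" --pt "0 0 0 -0.42 -0.4" --pt "0 0 0 -0.56 -0.4" --pt "0 0 0 -0.7 -0.4"

```text
time_s: 13.8
ee_pos: [472.6, 275.1, 237.1]
ee_rot: [-180.0, 0.0, 124.7]
force: [-0.2, -0.2, 0.2]
gripper_width: 27.3
gripper_force: 0.0
```

Call:
apply_moves --pt "0 0 0 -0.14 -0.4" --pt "0 0 0 -0.28 -0.4" --pt "0 0 0 -0.42 -0.4" --pt "0 0 0 -0.56 -0.4" --pt "0 0 0 -0.76 -0.4"

```text
time_s: 14.3
ee_pos: [472.6, 275.1, 237.1]
ee_rot: [-180.0, -0.0, 165.4]
force: [-0.9, -0.3, 0.6]
gripper_width: 27.3
gripper_force: 0.0
```

```bash
python3 - <<'E'
from g import *
s=env.state();print(s['time_s'],s['ee_pos'],s['ee_rot'].round(1),s['force'].round(1),s['qpos'].round(1))
print(wproj([466,346.5,109],s))
print(rot(s['ee_rot']).T@(np.array([466,346.5,220])-s['ee_pos']))
cv2.imwrite('pics/w6.png',cams.grab_frame('wrist'))
E
```

```text
14.3 [472.57724858 275.0750403  237.14232487] [-180.    -0.   165.4] [-0.9 -0.3  0.6] [ 29.   15.   91.   -0.   74.  -46.3]
[403.60135561 204.07171808]
[24.42416895 67.446172   17.12069576]
```

View pics/w6.png

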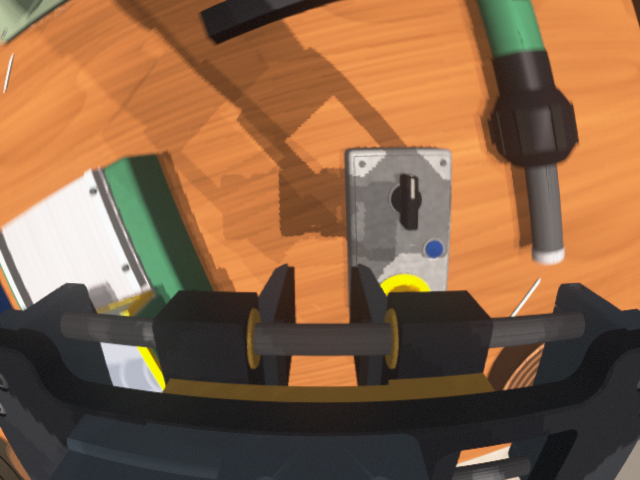

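The knob is at about (409,203), with its bar running from (409,176) to (409,229). The station's front corners are (347,150) and (451,150).

```bash
python3 - <<'E'
from g import *
s=env.state()
for p in((409,176,109),(409,229,109),(409,203,109),(407,199,81),(347,150,75),(451,150,75)): print(p,wpx(*p,s).round(1))
E
```

```text
(409, 176, 109) [443.9 355.7 109. ]
(409, 229, 109) [487.7 346.7 109. ]
(409, 203, 109) [465.9 351.1 109. ]
(407, 199, 81) [468.1 355.4  81. ]
(347, 150, 75) [413.1 313.1  75. ]
(451, 150, 75) [433.9 407.7  75. ]
```

Call:
apply_moves --pt "0.015 0.045 0 -0.045 0" --pt "0.025 0.072 0.01 -0.045 0" --pt "0.025 0.072 0.05 -0.045 0" --pt "0.025 0.072 0.09 -0.045 0" --pt "0.025 0.072 0.1 -0.045 0"

```text
time_s: 14.85
ee_pos: [464.4, 349.6, 132.9]
ee_rot: [-179.6, -0.3, 167.5]
force: [-0.2, -0.5, -0.6]
gripper_width: 45.4
gripper_force: 0.0
```

Call:
apply_moves --pt "0 0 0.02 0 0" --pt "0 0 0.035 0 0" --pt "0 0 0.045 0 0" --pt "0 0 0.05 0 0" --pt "0 0 0.05 0 0"

```text
time_s: 15.35
ee_pos: [467.2, 351.2, 87.6]
ee_rot: [-180.0, 0.0, 167.5]
force: [0.0, -0.2, -0.1]
gripper_width: 45.6
gripper_force: 0.0
```

```bash
python3 - <<'E'
from g import *
s=env.state();print(s['time_s'],s['ee_pos'],s['ee_rot'].round(1),s['force'].round(1),s['gripper_width'])
cv2.imwrite('pics/w7.png',cams.grab_frame('wrist')[150:])
E
```

```text
15.35 [467.18984724 351.15804463  87.55852126] [-180.     0.   167.5] [ 0.  -0.2 -0.1] 45.58098782536131
```

View pics/w7.png

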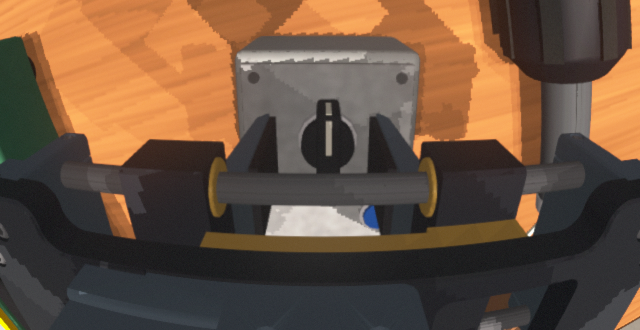

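The bar stands centred and aligned between the fingers (column 327). I'll close on it.

Call:
apply_moves --pt "0 0 0.003 0 -0.3" --pt "0 0 0.003 0 -1" --pt "0 0 0.003 0 -1" --pt "0 0 0.003 0 -1" --pt "0 0 0.003 0 -1"

```text
time_s: 15.9
ee_pos: [467.7, 353.6, 84.7]
ee_rot: [179.7, 0.0, 167.5]
force: [-0.3, 6.3, -1.2]
gripper_width: 11.1
gripper_force: 30.0
```

Call:
apply_moves --pt "0 0 0 0 -1" --pt "0 0 0 0 -1" --pt "0 0 0 0 -1" --pt "0 0 0 0 -1"

```text
time_s: 16.3
ee_pos: [467.6, 353.6, 84.7]
ee_rot: [179.7, 0.0, 167.5]
force: [1.4, 6.3, -2.8]
gripper_width: 11.0
gripper_force: 30.0
```

Call:
apply_moves --pt "0 0.001 0 0 -1" --pt "0.0005 0.0023 0 0 -1" --pt "0.0005 0.0023 0 0 -1"

```text
time_s: 16.6
ee_pos: [467.6, 353.7, 84.8]
ee_rot: [180.0, 0.1, 167.6]
force: [2.2, 0.6, 0.7]
gripper_width: 10.8
gripper_force: 30.0
```

Call:
apply_moves --pt "0 0 0 0.1 -1" --pt "0 0 0 0.22 -1" --pt "0 0 0 0.34 -1" --pt "0 0 0 0.46 -1" --pt "0 0 0 0.56 -1"

```text
time_s: 17.1
ee_pos: [467.5, 353.4, 84.7]
ee_rot: [180.0, 0.1, 135.3]
force: [1.4, 1.0, 0.6]
gripper_width: 10.8
gripper_force: 30.0
```

Call:
apply_moves --pt "0 0 0 0.1 -1" --pt "0 0 0 0.2 -1" --pt "0 0 0 0.3 -1" --pt "0 0 0 0.4 -1" --pt "0 0 0 0.44 -1"

```text
time_s: 17.6
ee_pos: [467.3, 353.3, 84.7]
ee_rot: [180.0, 0.0, 110.2]
force: [1.2, 1.0, 0.7]
gripper_width: 10.7
gripper_force: 30.0
```

```bash
python3 - <<'E'
from g import *
s=env.state();print(s['time_s'],s['ee_pos'],s['ee_rot'].round(1),s['force'].round(1),s['torque'].round(3),s['gripper_width'])
E
```

```text
17.6 [467.31848066 353.28186306  84.69944864] [180.    0.  110.2] [1.2 1.  0.7] [ 0.062 -0.32   0.151] 10.660931413958808
```

Call:
apply_moves --pt "0 0 0 0.04 -1" --pt "0 0 0 0.07 -1" --pt "0 0 0 0.07 -1" --pt "0 0 0 0.07 -1"

```text
time_s: 18.0
ee_pos: [467.3, 353.3, 84.7]
ee_rot: [180.0, 0.0, 106.4]
force: [0.9, 0.7, 2.0]
gripper_width: 11.0
gripper_force: 30.1
```

```bash
python3 - <<'E'
from g import *
s=env.state();print(s['time_s'],s['ee_pos'],s['ee_rot'].round(1),s['force'].round(1),s['torque'].round(3),s['gripper_width'])
E
```

```text
18.0 [467.29767919 353.31076762  84.69675069] [180.    0.  106.4] [0.9 0.7 2. ] [-0.06  -0.379  0.693] 11.014690008271316
```

At the hard stop (0.69 N m). I'll hold it, then open wide so it can spring back.

Call:
apply_moves --pt "0 0 0 0 -1" --pt "0 0 0 0 -1" --pt "0 0 0 0 -1" --pt "0 0 0 0 -1" --pt "0 0 0 0 -1"

```text
time_s: 18.5
ee_pos: [467.3, 353.3, 84.7]
ee_rot: [180.0, 0.0, 106.3]
force: [2.3, -1.6, 5.6]
gripper_width: 10.8
gripper_force: 30.1
```

Call:
apply_moves --pt "0 0 0 0 -1" --pt "0 0 0 0 -1" --pt "0 0 0 0 -1" --pt "0 0 0 0 -1" --pt "0 0 0 0 -1"

```text
time_s: 19.0
ee_pos: [467.3, 353.3, 84.7]
ee_rot: [180.0, 0.0, 106.3]
force: [1.5, -2.0, 4.9]
gripper_width: 11.1
gripper_force: 30.1
```

Call:
apply_moves --pt "0 0 0 0 -1" --pt "0 0 0 0 -1" --pt "0 0 0 0 -1" --pt "0 0 0 0 -1" --pt "0 0 0 0 -1"

```text
time_s: 19.5
ee_pos: [467.3, 353.3, 84.7]
ee_rot: [180.0, 0.0, 106.3]
force: [1.0, -2.2, 6.0]
gripper_width: 10.9
gripper_force: 30.1
```

Call:
apply_moves --pt "0 0 0 0 1" --pt "0 0 0 0 1" --pt "0 0 0 0 1" --pt "0 0 0 0 1" --pt "0 0 0 0 1"

```text
time_s: 20.0
ee_pos: [466.6, 353.2, 84.0]
ee_rot: [-179.9, 0.0, 106.3]
force: [-0.6, -0.7, 0.8]
gripper_width: 47.8
gripper_force: 0.0
```

Call:
apply_moves --pt "0 0 0 0 1" --pt "0 0 0 0 1" --pt "0 0 0 0 1" --pt "0 0 0 0 1" --pt "0 0 0 0 1"

```text
time_s: 20.5
ee_pos: [466.9, 353.4, 84.4]
ee_rot: [-180.0, 0.0, 106.3]
force: [-0.9, -0.9, 0.2]
gripper_width: 88.1
gripper_force: 0.0
```

Call:
apply_moves --pt "0 0 -0.02 0 1" --pt "0 0 -0.06 0 1" --pt "0 0 -0.1 0 1" --pt "0 0 -0.15 0 1" --pt "0 0 -0.15 0 1"

```text
time_s: 21.0
ee_pos: [470.0, 355.7, 242.1]
ee_rot: [179.2, -0.3, 106.3]
force: [-0.3, 1.0, 0.2]
gripper_width: 91.4
gripper_force: 0.0
```

```bash
python3 - <<'E'
from g import *
s=env.state();print(s['time_s'],s['ee_pos'],s['force'].round(1),s['torque'].round(3))
a=cv2.resize(cams.grab_frame('scene'),(480,360));b=cams.grab_frame('wrist')[100:340,250:570]
cv2.imwrite('pics/f8.png',np.hstack([a,cv2.copyMakeBorder(b,0,120,0,0,0)]))
E
```

```text
21.0 [470.00196747 355.72042104 242.114766  ] [-0.3  1.   0.2] [ 0.01  -0.113  0.011]
```

View pics/f8.png

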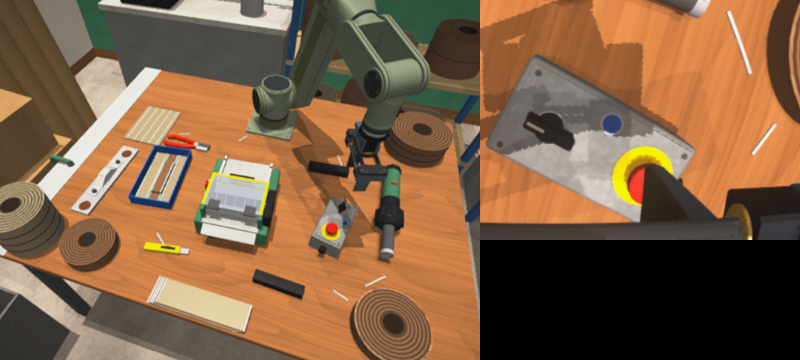

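The final view shows the switch sprung back along the station's length (about (547,130)), the guard shut, the strip in the tray, and the other items where they were.

```bash
python3 -c "
from workcell import env
print(env.job_done())"
```

```text
the job is handed in; nothing more can be done
None
```

I handed the job in at about 21 s: the offcut lies flat in the blue tray and the guard is fully shut. I then held the reset switch at its stop for about 1.5 s and it sprang back; I never touched the emergency stop or the other items.

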